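# Clamp a reglued register in the ratchet book press

### The arm

A 6-joint arm with a two-finger parallel gripper is mounted at the origin on the work surface. World frame = base frame: x ahead of the robot, y to its left, z up, the work surface at z = 0. Lengths are in m, angles in rad, forces in N, time in s.
With the tool pointing down it reaches from about 0.25 to 0.775 m from the base axis. Payload 4 kg.
Tool frame: the origin (TCP) lies on the centre line of the jaws, within the pads' length; the fingertips stand 25 mm ahead of it and the grasp point (between the pads) lies 6 mm ahead of it; z points along the fingers, y is the line along which they close (so a half turn about z gives the same grasp; the last joint's range is limited). The gripper opens to 94 mm and grips with 3 to 60 N. Pads are 16 mm wide; open, the fingers measure 119 mm over their backs; the gripper's body (75 mm by 177 mm) begins 78 mm behind the grasp point.
Start: joints at [-1.316, 0.087, 1.371, -0, 1.684, -0.103], TCP at [0.193, -0.515, 0.231] pointing down, gripper open.
Joint ranges: [-3.1, 3.1], [-0.76, 2.03], [0.27, 2.55], [-1.08, 4.22], [0.17, 2.65], [-2.57, 2.57]. Speed limits (rad/s): [2.79, 2.79, 3.14, 3.14, 3.14, 3.14].

### API

Orientations are given as [roll, pitch, yaw] about the fixed x, y, z axes, in that order (R = Rz(yaw) Ry(pitch) Rx(roll)).
In Python, from bench import robot, imaging gives the robot as it stands. The module is installed in compiled form; this text tells all that it offers.
- The arm moves only by the tool drive_tool, never from a script. Its argument "series" is a list of rows, each a list of 3 entries, a list of its own where there are three numbers: the finger opening in m, from 0 to 0.094, then the shift along the tool's x, y, z in m, then the turn, a rotation vector about the tool's x, y, z in rad. A call has 1 to 5 rows; each row is the pose to reach, as a shift and turn from the pose commanded when the call began, along the tool's axes at that moment; what a row does not reach only later rows make up. A row lasts 1/8 s, in which the tool goes at most 62.5 mm and 10.7 degrees, less where a joint would pass 70% of its speed; a pose out of reach is approached as far as the arm can. A call with a gripper value outside its range is refused whole. The fingers move at their own pace and stop on an object; the grip force is fixed at half the most. Time passes only in rows, so rows that repeat a pose let the fingers close. It gives the time, the measured TCP pose, the force, the opening and the grip force at its end, in the units of the state.
- robot.get_obs(): the state, without advancing time (a new reading comes with each control period).
- imaging.snapshot(name): name is "side" or "top" or "wrist"; returns the picture (384x512x3 uint8, red, green, blue); there is no depth.
- imaging.get_calibration(name): a dict with "intrinsics" (3x3 intrinsics, pixels), "position" and "rotation" of the camera in the world. Camera axes: x right, y up, looking along -z (the intrinsics and any distortion apply to the point x, -y, -z); pixel columns grow to the right and rows downward; lengths in m; the calibration is good to about 2 mm. The wrist camera is an equidistant fisheye: a pixel r from the principal point sees the ray r / f radians off the axis. A picture is of the moment at which its call begins: read the wrist's pose just before it. get_calibration takes no time and is no camera call; for the wrist camera it gives the pose at the moment of the call.
- robot.close_job(): hands the job in; it is judged then, once.
The state is a dict: "time": time; "joint_positions": joint angles; "qvel": joint speeds; "joint_torque": joint torques, N m; "tool_pos": TCP position; "ee_rot": TCP orientation; "wrist_force": force on the tool from outside, world axes, zero at the start; "wrist_torque": the same for the moment, N m; "width": finger opening in m; "finger_force": force on a finger pad.
Only numpy, scipy, OpenCV 4.12 (cv2) and the standard library are available. Lean on these libraries where they do the work, as an engineer would, in place of code of your own. Each camera call takes 0.05 s, during which the arm holds its last target. There are 200 camera calls.

### The job

Stand the thick register, spine up as it is now, in the middle of the ratchet book press between the fence and the sprung plate and let go of it. Then swing the lever back and forth, gently, without forcing it hard into its rubber stops, to close the press notch by notch until the register is clamped firmly: the plate's springs squeezed to about half their length and the lever plainly stiff to push, but not crushed. Finish with the lever swung back against its rear stop, and leave the other things on the desk alone.

Things in the scene. Friction and masses are not known exactly. Their poses are not given: they have to be found in the camera images.
- register: The thick hardback register, blue cloth covers and cream page edges, standing upright on the desk with its spine up: 80 mm long (its x), 36 mm thick (its y), 110 mm tall (its z). Origin: centre of its underside. About 0.25 kg.
- press: The grey ratchet book press, fixed to the desk. Origin on the desk under it; its x axis runs across the jaws (roughly away from the robot), its y axis along the closing direction (roughly to the robot's left). The bed is a plate from x = -85 to 85 and y = -155 to 175 mm, its top 12 mm above the desk. The fence (fixed jaw) stands on the +y part, the wheel and lever are on the -y part.
- bed (a point): Point on top of the bed at the press's x = 0, y = 105 mm, between the jaws. On the -y side stands the wooden pressure plate (110 mm wide, from 16 to 66 mm above the desk). Its face starts between the press's y = 62 and 81 mm (not measured), which leaves 8 to 30 mm to spare for the register. It rides on two springs (16 mm long when free, 10 N/mm together) on the carriage behind.
- wheel_axis (a point): Top centre of the toothed wheel (12 teeth, 94 mm across, 44 mm above the desk), at the press's x = 0, y = -95 mm. The lever turns about the same vertical axis, above it. Each notch moves the carriage with the sprung plate 5 mm towards +y; a pawl keeps it from going back.
- fence: The fixed jaw of the press, a grey upright plate 130 mm wide, 16 mm thick, 54 mm tall standing on the bed (top 66 mm above the desk), parallel to the press's x axis. Origin: centre of its underside; the face that the register is pressed against is 8 mm from it towards -y (towards the wheel).
- grip_post (a point): Axis of the lever's handle, a black upright post 18 mm thick, 56 to 112 mm above the desk, 115 mm from the wheel's axis; the point is at 88 mm. Lever bar: 24 mm wide, top at 56 mm. Forward push felt here when held still in mid-stroke (about 1 N more in motion): near 0 while the plate is free, then 4 N (40 N of clamping) more per notch. The first stroke with 3.5 N or more, completed, is the last.
- lever (a joint): Lever angle about the wheel's axis (rad, anticlockwise from above); 0: along the press's -y. Rubber stops at -0.36 (rear: handle to the press's -x) and 0.36 (front) yield 0.01 rad per 3 N at the post. Forward (growing) drives the wheel, back clicks freely; it stays where left. The next tooth is taken only behind about -0.31, and held only beyond about 0.25, so a notch takes nearly a whole stroke.
- notebook: A thin notebook like the register but 20 mm thick (80 x 20 x 110 mm), standing on the desk; stays there. Origin: centre of its underside.
- mug: White mug, 80 mm wide, 92 mm tall, on the desk; stays there. Origin: centre of its underside.
- glue: White glue bottle with a pointed spout, 50 mm wide, 98 mm tall; stays there. Origin: centre of its underside.
- stapler: Grey and black stapler, 130 x 34 x 52 mm; stays there. Origin: centre of its underside, x along it.
- tape: Black tape dispenser, 150 x 55 x 82 mm; stays there. Origin: centre of its underside, x along it.
- punch: Two-hole punch, 75 x 110 x 65 mm; stays there. Origin: centre of its underside.
Not all that is in view belongs to the job. Leave any yellow look-alike of the register alone.

How it is judged:
By the outcome, as a careful person would: the job done as asked, in the order asked, and still so for the second after the job is handed in, with the robot touching nothing.
It also fails if it takes over 72 s, if anything falls off the work surface, if the arm or the gripper's body presses on something with over 40 N, if the wrist force passes 120 N, or if a joint passes its speed limit or range.

## Working session

There is one attempt and no reset: what is moved stays moved. The work goes in short steps, Python scripts to look and compute and a tool call to move; the robot and the scene stay as the last step left them, time stands still between calls to the robot, and variables do not carry over. Pictures are saved under pics/ and viewed, at most 10 in all, crops included, and the job is handed in when it is done.

Besides the shell and the picture viewer there is one more tool, called by a JSON object that holds its "api" and its "payload", one argument or row to a line. drive_tool: Moves the arm, as the interface text tells. Its arguments: {"type":"object","properties":{"series":{"type":"array"}},"required":["series"]}

```bash
mkdir -p pics
cat > h.py <<'E'
import numpy as np, cv2
from bench import robot, imaging
def snap(n,f):
    im=imaging.snapshot(n); cv2.imwrite('pics/'+f,im[:,:,::-1]); return im
def px(n,P):
    c=imaging.get_calibration(n);K=np.array(c['intrinsics']);R=np.array(c['rotation']);t=np.array(c['position'])
    q=(np.atleast_2d(P)-t)@R; q=q*[1,-1,-1]
    return (q@K.T)[:,:2]/q[:,2:]
def w(n,u,v,z):
    c=imaging.get_calibration(n);K=np.array(c['intrinsics']);R=np.array(c['rotation']);t=np.array(c['position'])
    d=np.linalg.inv(K)@[u,v,1]
    if n=='wrist':
        x=(u-K[0,2])/K[0,0];y=(v-K[1,2])/K[1,1];th=np.hypot(x,y)
        d=np.array([np.sin(th)*x/max(th,1e-9),np.sin(th)*y/max(th,1e-9),np.cos(th)])
    d=R@(d*[1,-1,-1]); return t+d*(z-t[2])/d[2]
E
python3 - <<'E'
from h import *
for n in('top','side'):
    snap(n,n+'1.png'); print(n,imaging.get_calibration(n))
a=cv2.imread('pics/top1.png');cv2.imwrite('pics/top1b.png',cv2.resize(a,(800,600),interpolation=cv2.INTER_CUBIC))
b=cv2.imread('pics/side1.png');cv2.imwrite('pics/side1b.png',cv2.resize(b,(800,600),interpolation=cv2.INTER_CUBIC))
print(robot.get_obs())
E
```

```text
top {'intrinsics': array([[455.69073585,   0.        , 252.18207692],
       [  0.        , 455.69073585, 190.06979961],
       [  0.        ,   0.        ,   1.        ]]), 'position': array([0.23455993, 0.06997441, 1.50146536]), 'rotation': array([ 0.19589555, -0.0097645 , -1.54563903])}
side {'intrinsics': array([[365.82495422,   0.        , 249.5481761 ],
       [  0.        , 365.82495422, 189.45998902],
       [  0.        ,   0.        ,   1.        ]]), 'position': array([0.1086751 , 0.84314108, 0.70832489]), 'rotation': array([ 0.95140614, -0.00350965, -2.65818442])}
{'time': 0.1, 'joint_positions': array([-1.31611711e+00,  8.78808835e-02,  1.37211207e+00,  9.55953895e-06,
        1.68361756e+00, -1.03106960e-01]), 'qvel': array([-3.46845181e-05, -8.65889522e-04, -3.73275883e-03,  1.50809502e-03,
        8.33723143e-04, -1.43959197e-04]), 'joint_torque': array([ 2.99439300e-03, -3.41248548e+01, -3.03303516e+01,  7.20211607e-02,
        3.03541089e-02, -8.94115306e-05]), 'tool_pos': array([ 0.19249021, -0.51472875,  0.22941677]), 'ee_rot': array([-3.13958650e+00, -2.17136523e-04,  3.57787028e-01]), 'wrist_force': array([-0.17552109, -0.646083  ,  0.43454286]), 'wrist_torque': array([0.05589323, 0.03202098, 0.0124748 ]), 'finger_force': 0.0, 'width': 0.09396569811505585}
```

View pics/top1b.png

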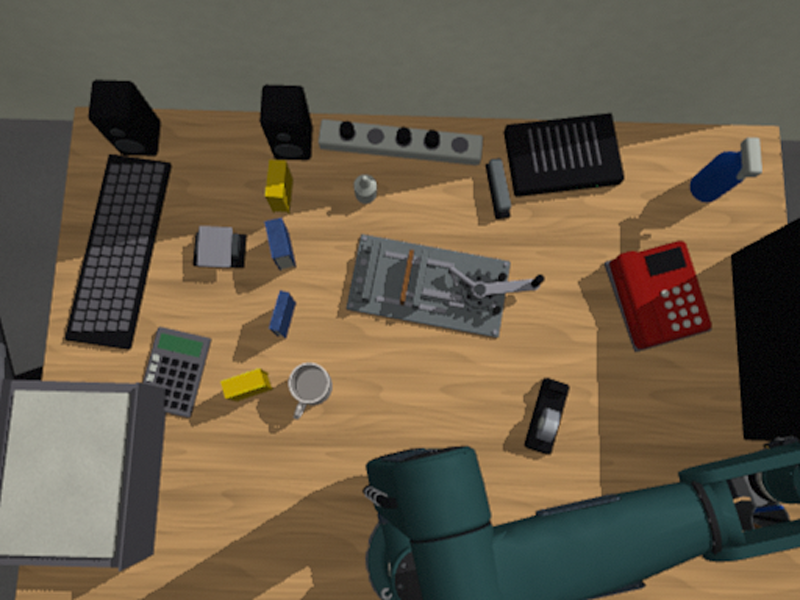

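View pics/side1b.png

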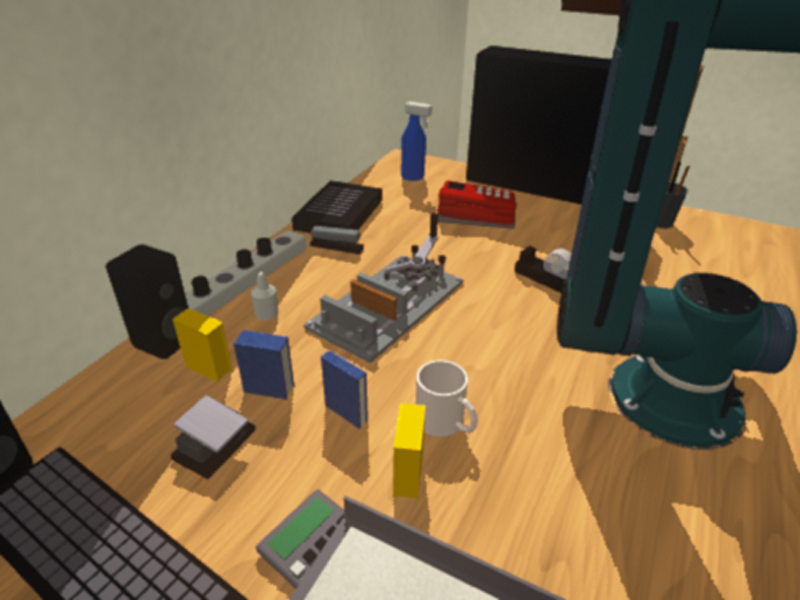

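The side and top views show two blue books: one at (282,245) in the top view and one at (283,315). There are also two yellow look-alikes, at (278,187) and (246,384). The press is around (430,287), with its handle at (537,282). One enlarged crop should show which blue book is thicker.

```bash
cat > patch.py <<'E'
s=open('h.py').read()
s=s.replace("R=np.array(c['rotation'])","R=Rot.from_euler('xyz',c['rotation']).as_matrix()").replace("from bench","from scipy.spatial.transform import Rotation as Rot\nfrom bench")
open('h.py','w').write(s)
E
python3 patch.py
python3 - <<'E'
from h import *
a=cv2.imread('pics/top1.png')[100:250,150:360];cv2.imwrite('pics/crop1.png',cv2.resize(a,None,fx=3.8,fy=3.8,interpolation=cv2.INTER_CUBIC))
s=1/1.5625
print(w('top',282*s,245*s,.11),w('top',283*s,315*s,.11),w('top',430*s,287*s,.012),w('top',537*s,282*s,.112))
print(px('top',[0,0,0]))
E
```

```text
[0.61176789 0.29210314 0.11      ] [0.46865035 0.28214019 0.11      ] [ 0.55427538 -0.01351735  0.012     ] [ 0.5488803  -0.22200394  0.112     ]
[[267.95002993 357.3933085 ]]
```

View pics/crop1.png

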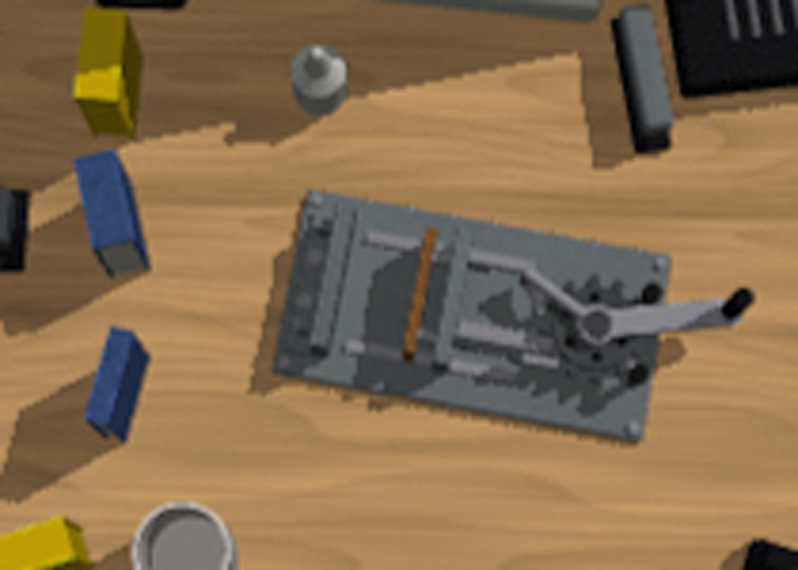

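Run:
```python
from h import *
from scipy.optimize import minimize, least_squares
U=lambda a:(np.array(a,float)+.5)/3.8-.5+[150,100]
im=cv2.imread('pics/top1.png')
# press
B=U([(310,190),(668,255),(640,440),(275,372)])
L=np.array([(85,175),(85,-155),(-85,-155),(-85,175)])/1e3
def T(p,l,z): 
    c,s=np.cos(p[2]),np.sin(p[2]);l=np.atleast_2d(l)
    return np.c_[l@np.array([[c,s],[-s,c]])+p[:2],np.full(len(l),z)]
r=least_squares(lambda p:(px('top',T(p,L,.012))-B).ravel(),[.55,-.01,-.1])
p=r.x;print('press',p,r.fun.round(1))
for n,l,z in(('bed',(0,.105),.012),('axis',(0,-.095),.056)): print(n,T(p,l,z),(px('top',T(p,l,z))-[150,100])*3.8)
pt=w('top',*U((740,293)),.112);pb=w('top',*U((596,322)),.06);print('post top',pt,'hub',pb)
ax=T(p,(0,-.095),0)[0]; d=pt-ax; print('r',np.hypot(*d[:2]),'ang',np.arctan2(d[1],d[0])-(p[2]-np.pi/2))
pl=w('top',*U((421,295)),.066); 
for q in((432,230),(410,357)): 
    g=w('top',*U(q),.066)[:2]-p[:2];c,s=np.cos(p[2]),np.sin(p[2]);print('plate in press',g@np.array([[c,-s],[s,c]]))
# books
hsv=cv2.cvtColor(im,cv2.COLOR_BGR2HSV)
m=cv2.inRange(hsv,(100,90,20),(130,255,255))
for nm,th,x0,box in(('reg',.036,(.6,.28,.2),(165,135,192,175)),('note',.02,(.46,.28,-.2),(165,183,195,220))):
    u0,v0,u1,v1=box; S=8
    mm=np.zeros_like(m);mm[v0:v1,u0:u1]=m[v0:v1,u0:u1]
    big=cv2.resize(mm[v0-10:v1+10,u0-10:u1+10],None,fx=S,fy=S,interpolation=cv2.INTER_LINEAR)>127
    def cost(q):
        P=[];l=np.array([(.04,th/2),(.04,-th/2),(-.04,-th/2),(-.04,th/2)])
        P=np.vstack([T(q,l,0),T(q,l,.11)])
        h=cv2.convexHull((((px('top',P)-[u0-10,v0-10]+.5)*S)).astype(np.float32)).astype(np.int32)
        # remove near end face (cream): corners idx 2,3 (x-) 
        k=np.zeros(big.shape,np.uint8);cv2.fillPoly(k,[h],1)
        e=(px('top',P[[2,3,7,6]])-[u0-10,v0-10]+.5)*S
        cv2.fillPoly(k,[e.astype(np.int32)],0)
        return (k.astype(bool)^big).sum()/S**2
    best=min((minimize(cost,np.array(x0)+[0,0,a],method='Nelder-Mead',options=dict(initial_simplex=np.array(x0)+[0,0,a]+np.vstack([np.zeros(3),np.diag([.03,.03,.15])]))) for a in(-.3,-.1,0,.1,.3)),key=lambda r:r.fun)
    print(nm,best.x,best.fun,big.sum()/S**2)
```

```text
press [ 0.55830988 -0.01956892 -0.15708456] [-0.7 -0.4  1.2 -0.2  0.8  0.3 -1.3  0.2]
bed [[0.57473601 0.08413828 0.012     ]] [[365.44825299 292.34890922]]
axis [[ 0.54344814 -0.11339923  0.056     ]] [[595.5106053  322.75963262]]
post top [ 0.56095543 -0.2243326   0.112     ] hub [ 0.54445255 -0.11211197  0.06      ]
r 0.11230635171501782 ang 0.31361164167855193
plate in press [0.05316963 0.05799809]
plate in press [-0.05922563  0.05670657]
reg [0.62618258 0.30521224 0.29058892] 43.890625 296.625
note [ 0.47683668  0.29290681 -0.15079577] 40.40625 275.625
```

Upper-left blue book, crop (110,210), has a wide spine of about 36 mm, so it is the register. The thinner blue book at (118,385) is the notebook. The press fit is consistent: the hub falls on its predicted pixel, and the handle radius is 112 mm against 115 mm given. I'm setting out now, passing over the press for a close look.

{"api": "drive_tool", "payload": {
  "series": [
    [0.094,[0.555,-0.405,0],[0,0,0]],
    [0.094,[0.555,-0.405,0],[0,0,0]],
    [0.094,[0.555,-0.405,0],[0,0,0]],
    [0.094,[0.555,-0.405,0],[0,0,0]],
    [0.094,[0.555,-0.405,0],[0,0,0]]
  ]
}}

```text
time: 0.72
tool_pos: [0.3651, -0.2523, 0.2301]
ee_rot: [-3.141, 0.0, 0.357]
wrist_force: [1.3, -0.4, 0.3]
width: 0.094
finger_force: 0.0
```

{"api": "drive_tool", "payload": {
  "series": [
    [0.094,[0.3,-0.22,0],[0,0,0]],
    [0.094,[0.3,-0.22,0],[0,0,0]],
    [0.094,[0.3,-0.22,0],[0,0,0]],
    [0.094,[0.3,-0.22,0],[0,0,0]],
    [0.094,[0.3,-0.22,0],[0,0,0]]
  ]
}}

```text
time: 1.35
tool_pos: [0.5365, 0.009, 0.23]
ee_rot: [3.141, 0.001, 0.358]
wrist_force: [0.7, -1.1, 1.1]
width: 0.0936
finger_force: 0.0
```

Run:
```python
from h import *
c=imaging.get_calibration('wrist');print(c);print({k:robot.get_obs()[k] for k in('time','tool_pos','ee_rot')})
a=snap('wrist','w1.png');cv2.imwrite('pics/w1b.png',cv2.resize(a[:,:,::-1],(800,600),interpolation=cv2.INTER_CUBIC))
```

```text
{'intrinsics': array([[297.31863964,   0.        , 252.64682327],
       [  0.        , 297.31863964, 192.8996179 ],
       [  0.        ,   0.        ,   1.        ]]), 'position': array([0.60564849, 0.03703454, 0.3847643 ]), 'rotation': array([-0.26188605,  0.00132063, -1.21288047])}
{'time': 1.35, 'tool_pos': array([0.53648936, 0.00904773, 0.23004172]), 'ee_rot': array([3.14135689e+00, 5.50275597e-04, 3.57974422e-01])}
```

View pics/w1b.png

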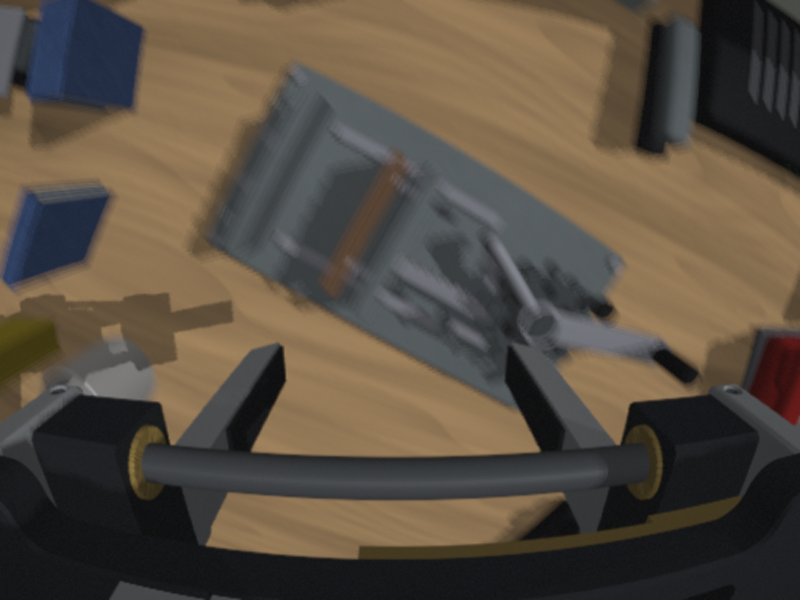

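The picture is a bit blurred by motion, but the press, plate and fence are where I expected them. The register is at the upper left (85,50) with its spine up. Next I'm going to the register.

{"api": "drive_tool", "payload": {
  "series": [
    [0.094,[0.07,-0.21,0],[0,0,0.068]],
    [0.094,[0.07,-0.21,0],[0,0,0.068]],
    [0.094,[0.07,-0.21,0],[0,0,0.068]],
    [0.094,[0.07,-0.21,0],[0,0,0.068]],
    [0.094,[0.07,-0.21,0],[0,0,0.068]]
  ]
}}

```text
time: 2.02
tool_pos: [0.5271, 0.2302, 0.2295]
ee_rot: [-3.142, 0.002, 0.294]
wrist_force: [0.8, -0.4, -0.5]
width: 0.0941
finger_force: 0.0
```

Run:
```python
from h import *
imaging.snapshot('wrist');imaging.snapshot('wrist')
c=imaging.get_calibration('wrist');print(c['position'],c['rotation']);print({k:robot.get_obs()[k] for k in('time','tool_pos','ee_rot')})
np.save('w2.npy',np.r_[c['position'],c['rotation']])
a=snap('wrist','w2.png');cv2.imwrite('pics/w2b.png',cv2.resize(a[:,:,::-1],(800,600),interpolation=cv2.INTER_CUBIC))
```

```text
[0.59857619 0.25097711 0.38454626] [-2.62723895e-01  6.07985535e-04 -1.28088672e+00]
{'time': 2.125, 'tool_pos': array([0.52770944, 0.22771985, 0.22987124]), 'ee_rot': array([3.14067496e+00, 1.27709675e-03, 2.89988850e-01])}
```

View pics/w2b.png

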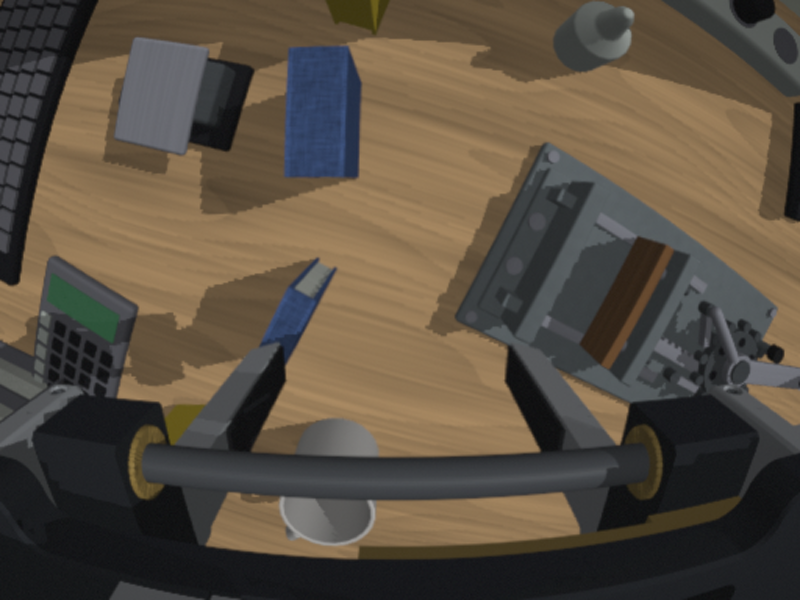

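Here the register's spine is clear, with corners at about (288,48), (348,46), (346,177) and (286,177). The notebook is at (300,300). The press is on the right, with the fence around (560,260) and the wooden plate around (630,300).

Run:
```python
from h import *
U=lambda a:(np.array(a,float)+.5)/1.5625-.5
for q in((288,48),(348,46),(346,177),(286,177)): print(w('wrist',*U(q),.11))
P=[w('wrist',*U(q),.11) for q in((288,48),(348,46),(346,177),(286,177))]
c=np.mean(P,0);print('c',c,'L',np.linalg.norm(P[0]-P[3]),'T',np.linalg.norm(P[0]-P[1]),'yaw',[np.arctan2(*(P[i]-P[j])[[1,0]]) for i,j in((0,3),(1,2))])
a=cv2.imread('pics/w2.png')[85:270,285:500];cv2.imwrite('pics/crop2.png',cv2.resize(a,None,fx=3.2,fy=3.2,interpolation=cv2.INTER_CUBIC))
for q in((547,143),(457,318),(776,310)):print('bed',w('wrist',*U(q),.012))
```

```text
[0.65999221 0.33534375 0.11      ]
[0.66937133 0.30037752 0.11      ]
[0.59235643 0.27864243 0.11      ]
[0.5831192  0.31358236 0.11      ]
c [0.62620979 0.30698651 0.11      ] L 0.07989379662666321 T 0.036202276280244416 yaw [np.float64(0.2758645322530308), np.float64(0.2750655078281199)]
bed [0.66688063 0.14124356 0.012     ]
bed [0.50394489 0.16789081 0.012     ]
bed [ 0.61223734 -0.17939518  0.012     ]
```

View pics/crop2.png

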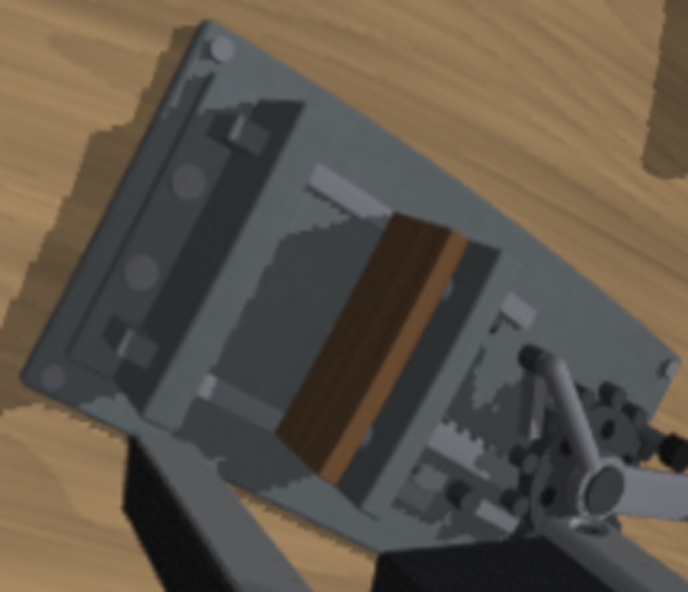

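Run:
```python
from h import *
# same pose as w2: re-read saved calibration equals present (arm has not moved)
U=lambda a:(np.array(a,float)+.5)/3.2-.5+[285,85]
p=np.array([.5583,-.0196,-.157]);c,s=np.cos(p[2]),np.sin(p[2])
for n,q,z in(('fence outer',(303,103),.066),('fence outer',(145,412),.066),('fence inner',(180,430),.066),('plate face',(450,232),.066),('plate face',(320,475),.066),('plate back',(466,235),.066),('plate back',(337,482),.066),('hub',(603,487),.06),('bed++',(207,20),.012),('bed-+',(22,378),.012),('bed+-',(680,357),.012)):
    g=w('wrist',*U(q),z);print(n,g,((g[:2]-p[:2])@np.array([[c,-s],[s,c]])).round(4))
o=robot.get_obs();print(o['time'],o['tool_pos'],o['ee_rot'])
```

```text
fence outer [0.64235665 0.11459673 0.066     ] [0.062  0.1457]
fence outer [0.51856632 0.13322059 0.066     ] [-0.0631  0.1447]
fence inner [0.51569321 0.1176722  0.066     ] [-0.0635  0.1289]
plate face [0.61960749 0.03770255 0.066     ] [0.0516 0.0662]
plate face [0.51377773 0.0537769  0.066     ] [-0.0554  0.0655]
plate back [0.621068   0.02992135 0.066     ] [0.0543 0.0587]
plate back [0.51292434 0.04495696 0.066     ] [-0.0549  0.0567]
hub [ 0.54353872 -0.10688179  0.06      ] [-0.0009 -0.0885]
bed++ [0.66715267 0.14212474 0.012     ] [0.0822 0.1768]
bed-+ [0.50438616 0.16912159 0.012     ] [-0.0828  0.178 ]
bed+- [ 0.61589529 -0.17927862  0.012     ] [ 0.0819 -0.1487]
2.175 [0.52790419 0.22716712 0.23007738] [3.14074061e+00 9.06110220e-04 2.88848867e-01]
```

The register measures 79.9 × 36.2 mm, as it should. Centre is (0.626, 0.307) with yaw 0.276. The jaw gap is about 63 mm, from press y 64 to 127, so I'll aim for y ≈ 96 mm. Now the grasp.

{"api": "drive_tool", "payload": {
  "series": [
    [0.064,[0.117,-0.049,0],[0,0,0.013]],
    [0.064,[0.117,-0.049,0],[0,0,0.013]],
    [0.064,[0.117,-0.049,0],[0,0,0.013]],
    [0.064,[0.117,-0.049,0.05],[0,0,0.013]],
    [0.064,[0.117,-0.049,0.1],[0,0,0.013]]
  ]
}}

```text
time: 2.8
tool_pos: [0.6268, 0.3067, 0.1312]
ee_rot: [3.141, -0.003, 0.275]
wrist_force: [-1.3, 0.3, 0.7]
width: 0.0642
finger_force: 0.0
```

Run:
```python
from h import *
o=robot.get_obs();print(o['time'],o['tool_pos'],o['ee_rot'],o['wrist_force'],o['width'])
a=snap('wrist','w3.png');cv2.imwrite('pics/w3b.png',a[:,:,::-1])
```

```text
2.8 [0.62677441 0.30671519 0.13120878] [ 3.14129012e+00 -3.11374410e-03  2.74511392e-01] [-1.25890218  0.31043911  0.67544793] 0.06424572685263563
```

View pics/w3b.png

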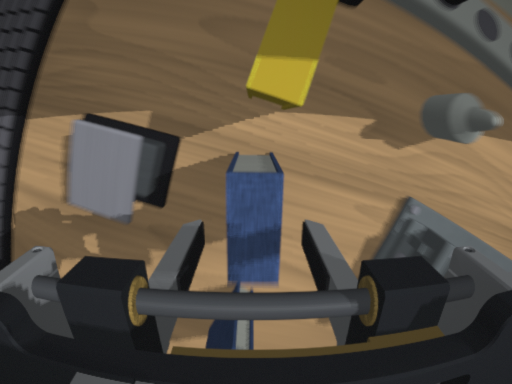

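The register sits squarely between the fingers, spine at (255,225), and nothing is beside them. I'll go down, close and lift.

{"api": "drive_tool", "payload": {
  "series": [
    [0.064,[0,0,0.036],[0,0,0]],
    [0.064,[0,0,0.036],[0,0,0]],
    [0.02,[0,0,0.036],[0,0,0]],
    [0.02,[0,0,0.036],[0,0,0]],
    [0.02,[0,0,0.036],[0,0,0]]
  ]
}}

```text
time: 3.48
tool_pos: [0.627, 0.3087, 0.0966]
ee_rot: [3.141, -0.003, 0.277]
wrist_force: [-0.9, -1.4, 0.3]
width: 0.0376
finger_force: 0.5
```

{"api": "drive_tool", "payload": {
  "series": [
    [0.02,[0,0,0],[0,0,0]],
    [0.02,[0,0,-0.03],[0,0,0]],
    [0.02,[0,0,-0.07],[0,0,0]],
    [0.02,[0,0,-0.1],[0,0,0]],
    [0.02,[0,0,-0.1],[0,0,0]]
  ]
}}

```text
time: 4.1
tool_pos: [0.627, 0.3095, 0.1972]
ee_rot: [-3.141, -0.005, 0.277]
wrist_force: [0.9, 0.1, -3.1]
width: 0.0356
finger_force: 30.0
```

{"api": "drive_tool", "payload": {
  "series": [
    [0.02,[-0.025,0.045,0],[0,0,0.09]],
    [0.02,[-0.055,0.1,0],[0,0,0.2]],
    [0.02,[-0.085,0.155,0],[0,0,0.32]],
    [0.02,[-0.11,0.2,0],[0,0,0.42]],
    [0.02,[-0.116,0.21,0],[0,0,0.434]]
  ]
}}

```text
time: 4.72
tool_pos: [0.5699, 0.0722, 0.1916]
ee_rot: [3.14, 0.005, -0.162]
wrist_force: [-0.6, 0.5, -4.0]
width: 0.0358
finger_force: 30.0
```

Run:
```python
from h import *
imaging.snapshot('wrist');imaging.snapshot('wrist');imaging.snapshot('wrist')
o=robot.get_obs();print(o['time'],o['tool_pos'],o['ee_rot'],o['wrist_force'],o['width'])
a=snap('wrist','w4.png')
b=snap('side','s4.png')[140:250,180:300]
b=cv2.resize(b,(400,384),interpolation=cv2.INTER_CUBIC)
cv2.imwrite('pics/w4b.png',cv2.resize(np.hstack([a,b[:, :288]]),(800,384))[:,:,::-1])
```

```text
4.875 [0.57121603 0.07533207 0.19271675] [-3.14104325e+00  2.76905977e-03 -1.57104971e-01] [ 0.3513107  -0.44601017 -2.38147714] 0.035792399174000095
```

View pics/w4b.png

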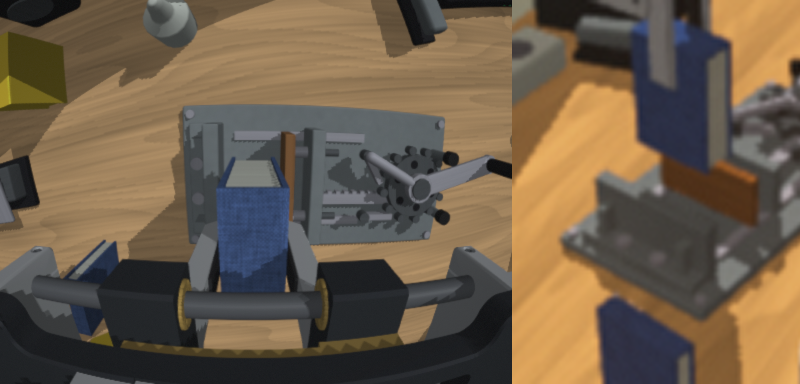

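The book hangs over the gap between the fence (215,160) and the plate (288,160), parallel to the jaws. The pose is within 2 mm of the target. I'm lowering it.

{"api": "drive_tool", "payload": {
  "series": [
    [0.02,[0.002,-0.001,0.03],[0,0,0]],
    [0.02,[0.002,-0.001,0.06],[0,0,0]],
    [0.02,[0.002,-0.001,0.078],[0,0,0]],
    [0.02,[0.002,-0.001,0.083],[0,0,0]],
    [0.02,[0.002,-0.001,0.083],[0,0,0]]
  ]
}}

```text
time: 5.6
tool_pos: [0.5744, 0.0761, 0.1119]
ee_rot: [-3.141, -0.001, -0.157]
wrist_force: [-0.2, 0.8, -3.1]
width: 0.0363
finger_force: 30.0
```

{"api": "drive_tool", "payload": {
  "series": [
    [0.02,[0,0,0.001],[0,0,0]],
    [0.02,[0,0,0.002],[0,0,0]],
    [0.02,[0,0,0.003],[0,0,0]],
    [0.02,[0,0,0.003],[0,0,0]]
  ]
}}

```text
time: 6.1
tool_pos: [0.5739, 0.0756, 0.1085]
ee_rot: [3.142, -0.0, -0.157]
wrist_force: [0.2, 0.6, -3.7]
width: 0.0355
finger_force: 30.0
```

{"api": "drive_tool", "payload": {
  "series": [
    [0.02,[0,0,0.001],[0,0,0]],
    [0.02,[0,0,0.002],[0,0,0]],
    [0.02,[0,0,0.002],[0,0,0]]
  ]
}}

```text
time: 6.48
tool_pos: [0.5741, 0.0756, 0.1083]
ee_rot: [3.142, -0.001, -0.157]
wrist_force: [-3.1, -0.9, 4.1]
width: 0.0359
finger_force: 30.0
```

It has touched down, with the force reading going from −3.7 to +4 N. Releasing and rising.

{"api": "drive_tool", "payload": {
  "series": [
    [0.05,[0,0,-0.001],[0,0,0]],
    [0.06,[0,0,-0.001],[0,0,0]],
    [0.06,[0,0,-0.01],[0,0,0]],
    [0.06,[0,0,-0.05],[0,0,0]],
    [0.06,[0,0,-0.1],[0,0,0]]
  ]
}}

```text
time: 7.1
tool_pos: [0.5733, 0.0757, 0.2065]
ee_rot: [3.141, 0.003, -0.157]
wrist_force: [0.3, -1.0, 0.1]
width: 0.0596
finger_force: 0.0
```

Run:
```python
from h import *
o=robot.get_obs();print(o['time'],o['tool_pos'],o['ee_rot'],o['wrist_force'],o['width'])
imaging.snapshot('wrist');imaging.snapshot('wrist')
a=snap('wrist','w5.png')
b=snap('side','s5.png')[140:250,180:300]
t=snap('top','t5.png')[130:240,220:360]
b=cv2.resize(b,None,fx=3.2,fy=3.2,interpolation=cv2.INTER_CUBIC)
t=cv2.resize(t,None,fx=2.7,fy=2.7,interpolation=cv2.INTER_CUBIC)
C=np.zeros((600,800,3),np.uint8);C[:297,:400]=cv2.resize(a,(400,300))[:297];C[:b.shape[0],405:405+b.shape[1]]=b[:,:395];t=t[:,:400]
d=cv2.resize(a[60:220,180:512],None,fx=2.4,fy=1.5)[:, :400]
C[297:297+t.shape[0],:t.shape[1]]=t[:303]
cv2.imwrite('pics/c5.png',C[:,:,::-1])
p=np.array([.5583,-.0196]);
```

```text
7.1 [0.57328314 0.07566453 0.20651421] [ 3.14097667e+00  2.73425555e-03 -1.57248242e-01] [ 0.27910581 -1.0481257   0.05406346] 0.05958321069376855
```

View pics/c5.png

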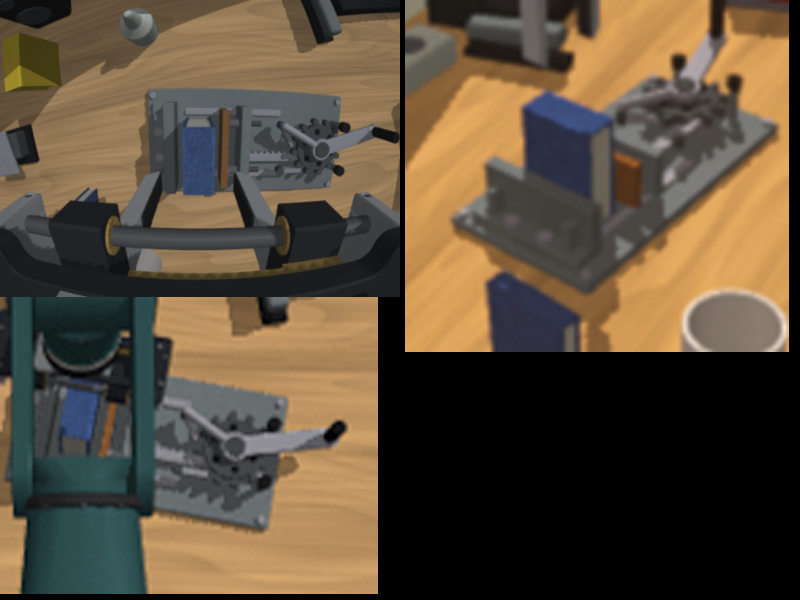

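The side view shows the register standing on the bed between the fence and the plate, with a gap on each side. The handle is at (340,430) in the top inset, close to the front stop. Next the tool goes to the lever handle, turned so the jaws close along its path.

{"api": "drive_tool", "payload": {
  "series": [
    [0.05,[0.004,0.03,0],[0,0,-0.18]],
    [0.05,[0.008,0.06,0],[0,0,-0.36]],
    [0.05,[0.011,0.09,0],[0,0,-0.54]],
    [0.05,[0.015,0.12,0],[0,0,-0.72]],
    [0.05,[0.018,0.149,0],[0,0,-0.9]]
  ]
}}

```text
time: 7.98
tool_pos: [0.5673, -0.075, 0.2038]
ee_rot: [-3.138, 0.003, 0.749]
wrist_force: [-0.1, 0.5, -0.4]
width: 0.0499
finger_force: 0.0
```

{"api": "drive_tool", "payload": {
  "series": [
    [0.05,[-0.022,0.022,0],[0,0,-0.18]],
    [0.05,[-0.044,0.044,0],[0,0,-0.36]],
    [0.05,[-0.066,0.066,0],[0,0,-0.54]],
    [0.05,[-0.088,0.088,0],[0,0,-0.72]],
    [0.05,[-0.107,0.107,0],[0,0,-0.9]]
  ]
}}

```text
time: 8.6
tool_pos: [0.5609, -0.2262, 0.2037]
ee_rot: [-3.138, -0.002, 1.648]
wrist_force: [0.0, 0.5, 0.7]
width: 0.0498
finger_force: 0.0
```

Run:
```python
from h import *
for i in range(3): imaging.snapshot('wrist')
o=robot.get_obs();print(o['time'],o['tool_pos'],o['ee_rot'],o['wrist_force'],o['width'],o['joint_positions'])
a=snap('wrist','w6.png')
t=snap('top','t6.png')[130:250,230:370]
C=np.zeros((384,800,3),np.uint8);C[:,:512]=a;C[:246,512:799]=cv2.resize(t,(287,246),interpolation=cv2.INTER_CUBIC)
cv2.imwrite('pics/c6.png',C[:,:,::-1])
```

```text
8.75 [ 0.56099215 -0.22588422  0.20399505] [-3.13803308e+00 -2.52503510e-03  1.63819145e+00] [ 0.22087707 -0.18489581 -0.11186871] 0.05022409548134963 [-4.76689657e-01  2.18591263e-01  1.27388828e+00  3.18940859e-04
  1.65346572e+00 -5.44063632e-01]
```

View pics/c6.png

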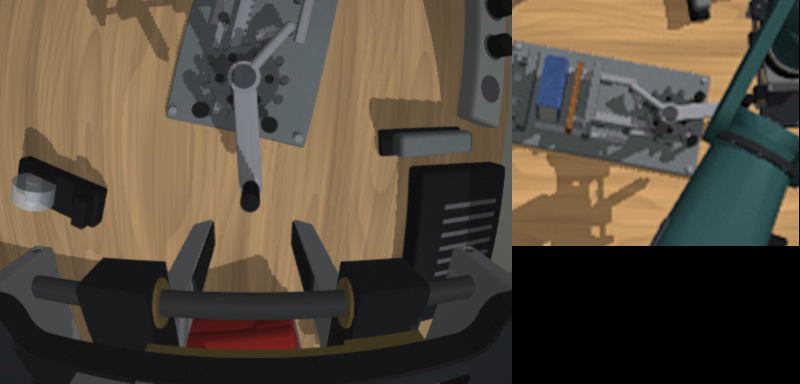

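The handle is ahead of the fingers at (250,198) in the wrist view and the hub is at (243,76). The lever is clear of other objects.

Run:
```python
from h import *
pt=w('wrist',250,199,.112);hb=w('wrist',243,76,.06);print(pt,hb,np.hypot(*(pt-hb)[:2]))
for a in((.543,-.1125),hb[:2]):
    d=pt[:2]-a;print(np.hypot(*d),np.arctan2(d[1],d[0])+.157+np.pi/2)
yaw=robot.get_obs()['ee_rot'][2];d=pt-robot.get_obs()['tool_pos'];c,s=np.cos(yaw),np.sin(yaw);print('tool shift',d[0]*c+d[1]*s,d[0]*s-d[1]*c)
```

```text
[ 0.55750276 -0.21923437  0.112     ] [ 0.54231682 -0.10828375  0.06      ] 0.11198505169451085
0.10771515509466076 0.2920500307891767
0.11198505169451085 0.2930259189694815
tool shift 0.005540306654749594 -0.0036559922333359142
```

{"api": "drive_tool", "payload": {
  "series": [
    [0.05,[0.003,-0.002,0.03],[0,0,-0.075]],
    [0.05,[0.003,-0.002,0.07],[0,0,-0.075]],
    [0.05,[0.003,-0.002,0.11],[0,0,-0.075]],
    [0.05,[0.003,-0.002,0.11],[0,0,-0.075]],
    [0.03,[0.003,-0.002,0.11],[0,0,-0.075]]
  ]
}}

```text
time: 9.48
tool_pos: [0.5606, -0.2222, 0.0981]
ee_rot: [3.14, 0.001, 1.718]
wrist_force: [-0.6, 0.3, -0.2]
width: 0.0434
finger_force: 0.0
```

{"api": "drive_tool", "payload": {
  "series": [
    [0.01,[0,0,0],[0,0,0]],
    [0.01,[0,0,0],[0,0,0]],
    [0.01,[0,0,0],[0,0,0]]
  ]
}}

```text
time: 9.85
tool_pos: [0.5603, -0.2231, 0.0979]
ee_rot: [3.14, 0.002, 1.718]
wrist_force: [-0.7, 0.0, 2.3]
width: 0.0173
finger_force: 30.0
```

The post is gripped and the lever is at about 0.31. Now the first back-swing along the arc (r ≈ 114 mm), feeling for the rear stop.

{"api": "drive_tool", "payload": {
  "series": [
    [0.01,[0.0015,-0.018,0],[0,0,0.16]],
    [0.01,[0.0058,-0.036,0],[0,0,0.32]],
    [0.01,[0.0129,-0.0526,0],[0,0,0.48]],
    [0.01,[0.0192,-0.0634,0],[0,0,0.59]],
    [0.01,[0.0212,-0.0662,0],[0,0,0.62]]
  ]
}}

```text
time: 10.48
tool_pos: [0.4917, -0.2117, 0.0979]
ee_rot: [3.138, -0.0, 1.097]
wrist_force: [1.8, -1.1, 2.9]
width: 0.0175
finger_force: 30.0
```

{"api": "drive_tool", "payload": {
  "series": [
    [0.01,[0,0,0],[0,0,0]],
    [0.01,[0,0,0],[0,0,0]]
  ]
}}

```text
time: 10.72
tool_pos: [0.4921, -0.2119, 0.0979]
ee_rot: [3.139, 0.0, 1.099]
wrist_force: [0.1, -0.1, 5.5]
width: 0.0174
finger_force: 30.0
```

{"api": "drive_tool", "payload": {
  "series": [
    [0.01,[0,-0.0023,0],[0,0,0.02]],
    [0.01,[0,-0.0023,0],[0,0,0.02]]
  ]
}}

```text
time: 10.98
tool_pos: [0.4902, -0.211, 0.0978]
ee_rot: [3.139, 0.0, 1.079]
wrist_force: [0.8, -0.1, 6.4]
width: 0.0177
finger_force: 30.0
```

{"api": "drive_tool", "payload": {
  "series": [
    [0.01,[0,-0.0017,0],[0,0,0.015]],
    [0.01,[0,-0.0017,0],[0,0,0.015]]
  ]
}}

```text
time: 11.22
tool_pos: [0.4888, -0.2101, 0.0978]
ee_rot: [3.139, 0.0, 1.064]
wrist_force: [0.8, 0.3, 6.7]
width: 0.0173
finger_force: 30.0
```

{"api": "drive_tool", "payload": {
  "series": [
    [0.01,[0,-0.0012,0],[0,0,0.01]],
    [0.01,[0,-0.0012,0],[0,0,0.01]]
  ]
}}

```text
time: 11.48
tool_pos: [0.4878, -0.2096, 0.0979]
ee_rot: [3.139, 0.0, 1.054]
wrist_force: [-0.1, 0.4, 6.1]
width: 0.0175
finger_force: 30.0
```

{"api": "drive_tool", "payload": {
  "series": [
    [0.01,[0,-0.0012,0],[0,0,0.01]],
    [0.01,[0,-0.0012,0],[0,0,0.01]]
  ]
}}

```text
time: 11.72
tool_pos: [0.4876, -0.2095, 0.0979]
ee_rot: [3.136, 0.0, 1.044]
wrist_force: [5.8, -2.3, 4.1]
width: 0.0172
finger_force: 30.0
```

Rear stop found at yaw 1.05, where my angle estimate reads −0.36, so the angle calibration holds. Now the forward strokes, ending near +0.30 and −0.345 to spare the stops.

{"api": "drive_tool", "payload": {
  "series": [
    [0.01,[0.0015,0.0182,0],[0,0,-0.16]],
    [0.01,[0.0058,0.0359,0],[0,0,-0.32]],
    [0.01,[0.0129,0.0526,0],[0,0,-0.48]],
    [0.01,[0.0192,0.0634,0],[0,0,-0.59]],
    [0.01,[0.0246,0.0708,0],[0,0,-0.67]]
  ]
}}

```text
time: 12.35
tool_pos: [0.5599, -0.2231, 0.0979]
ee_rot: [3.141, 0.001, 1.716]
wrist_force: [-1.8, 0.1, 8.0]
width: 0.0176
finger_force: 30.0
```

{"api": "drive_tool", "payload": {
  "series": [
    [0.01,[0,0,0],[0,0,0]]
  ]
}}

```text
time: 12.48
tool_pos: [0.5603, -0.2231, 0.0979]
ee_rot: [3.14, 0.001, 1.715]
wrist_force: [-0.2, -0.4, 8.0]
width: 0.0175
finger_force: 30.0
```

{"api": "drive_tool", "payload": {
  "series": [
    [0.01,[0.0015,-0.0182,0],[0,0,0.16]],
    [0.01,[0.0058,-0.0359,0],[0,0,0.32]],
    [0.01,[0.0129,-0.0526,0],[0,0,0.48]],
    [0.01,[0.0192,-0.0634,0],[0,0,0.59]],
    [0.01,[0.0229,-0.0685,0],[0,0,0.645]]
  ]
}}

```text
time: 13.1
tool_pos: [0.4885, -0.21, 0.0979]
ee_rot: [3.139, -0.0, 1.066]
wrist_force: [2.1, 0.3, 7.1]
width: 0.0174
finger_force: 30.0
```

{"api": "drive_tool", "payload": {
  "series": [
    [0.01,[0,0,0],[0,0,0]]
  ]
}}

```text
time: 13.22
tool_pos: [0.4884, -0.2099, 0.0978]
ee_rot: [3.14, 0.0, 1.068]
wrist_force: [0.6, 0.3, 6.7]
width: 0.0175
finger_force: 30.0
```

{"api": "drive_tool", "payload": {
  "series": [
    [0.01,[0.0015,0.0182,0],[0,0,-0.16]],
    [0.01,[0.0058,0.0359,0],[0,0,-0.32]],
    [0.01,[0.0067,0.0386,0],[0,0,-0.345]],
    [0.01,[0.0067,0.0386,0],[0,0,-0.345]]
  ]
}}

```text
time: 13.72
tool_pos: [0.5261, -0.223, 0.0979]
ee_rot: [3.14, 0.001, 1.414]
wrist_force: [0.5, -0.3, 7.8]
width: 0.0173
finger_force: 30.0
```

{"api": "drive_tool", "payload": {
  "series": [
    [0.01,[0.0015,0.0182,0],[0,0,-0.16]],
    [0.01,[0.0051,0.0337,0],[0,0,-0.3]],
    [0.01,[0.0051,0.0337,0],[0,0,-0.3]]
  ]
}}

```text
time: 14.1
tool_pos: [0.5605, -0.223, 0.0979]
ee_rot: [3.14, 0.001, 1.715]
wrist_force: [-1.0, -0.6, 7.5]
width: 0.0175
finger_force: 30.0
```

{"api": "drive_tool", "payload": {
  "series": [
    [0.01,[0.0015,-0.0182,0],[0,0,0.16]],
    [0.01,[0.0058,-0.0359,0],[0,0,0.32]],
    [0.01,[0.0129,-0.0526,0],[0,0,0.48]],
    [0.01,[0.0192,-0.0634,0],[0,0,0.59]],
    [0.01,[0.0229,-0.0685,0],[0,0,0.645]]
  ]
}}

```text
time: 14.72
tool_pos: [0.4885, -0.21, 0.0978]
ee_rot: [3.139, -0.0, 1.066]
wrist_force: [2.2, -0.4, 7.2]
width: 0.0174
finger_force: 30.0
```

{"api": "drive_tool", "payload": {
  "series": [
    [0.01,[0,0,0],[0,0,0]]
  ]
}}

```text
time: 14.85
tool_pos: [0.4885, -0.21, 0.0979]
ee_rot: [3.14, 0.0, 1.068]
wrist_force: [0.6, 0.5, 7.6]
width: 0.0175
finger_force: 30.0
```

Run:
```python
from h import *
a=snap('wrist','w7.png');t=snap('top','t7.png')[135:225,230:330];s=snap('side','s7.png')[140:250,180:300]
C=np.zeros((384,800,3),np.uint8);C[:,:400]=cv2.resize(s,(400,384),interpolation=cv2.INTER_CUBIC);C[:360,400:]=cv2.resize(t,(400,360),interpolation=cv2.INTER_CUBIC)
cv2.imwrite('pics/c7.png',C[:,:,::-1])
```

```text
(no output)
```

View pics/c7.png

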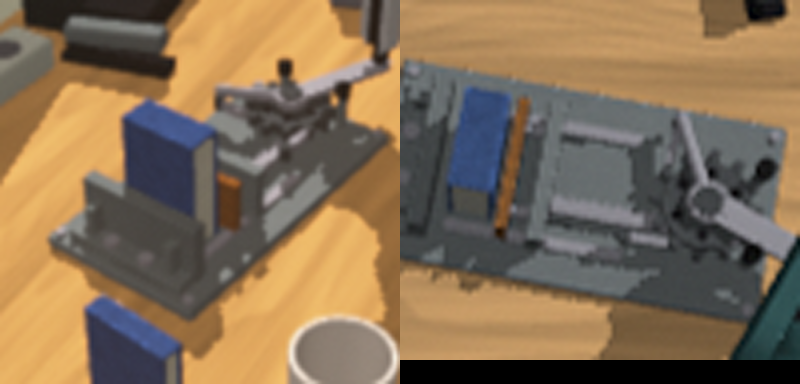

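The plate has moved towards the book and the register is still upright. That was my 11th picture and the limit is 10, so I'm viewing no more and will work by force from here. Next are strokes 3 and 4, each with a mid-stroke hold.

{"api": "drive_tool", "payload": {
  "series": [
    [0.01,[0.0015,0.0182,0],[0,0,-0.16]],
    [0.01,[0.0058,0.0359,0],[0,0,-0.32]],
    [0.01,[0.0067,0.0386,0],[0,0,-0.345]],
    [0.01,[0.0067,0.0386,0],[0,0,-0.345]]
  ]
}}

```text
time: 15.5
tool_pos: [0.5262, -0.223, 0.0979]
ee_rot: [3.14, 0.001, 1.414]
wrist_force: [1.4, -0.6, 7.5]
width: 0.0172
finger_force: 30.0
```

{"api": "drive_tool", "payload": {
  "series": [
    [0.01,[0.0015,0.0182,0],[0,0,-0.16]],
    [0.01,[0.0051,0.0337,0],[0,0,-0.3]],
    [0.01,[0.0051,0.0337,0],[0,0,-0.3]]
  ]
}}

```text
time: 15.88
tool_pos: [0.5606, -0.223, 0.0978]
ee_rot: [3.14, 0.001, 1.715]
wrist_force: [0.2, 0.2, 7.6]
width: 0.0173
finger_force: 30.0
```

{"api": "drive_tool", "payload": {
  "series": [
    [0.01,[0.0015,-0.0182,0],[0,0,0.16]],
    [0.01,[0.0058,-0.0359,0],[0,0,0.32]],
    [0.01,[0.0129,-0.0526,0],[0,0,0.48]],
    [0.01,[0.0192,-0.0634,0],[0,0,0.59]],
    [0.01,[0.0229,-0.0685,0],[0,0,0.645]]
  ]
}}

```text
time: 16.5
tool_pos: [0.4886, -0.2101, 0.0979]
ee_rot: [3.139, -0.0, 1.066]
wrist_force: [1.7, 0.2, 6.3]
width: 0.0176
finger_force: 30.0
```

{"api": "drive_tool", "payload": {
  "series": [
    [0.01,[0,0,0],[0,0,0]]
  ]
}}

```text
time: 16.62
tool_pos: [0.4885, -0.21, 0.0978]
ee_rot: [3.14, 0.0, 1.068]
wrist_force: [0.8, 0.4, 8.0]
width: 0.0172
finger_force: 30.0
```

{"api": "drive_tool", "payload": {
  "series": [
    [0.01,[0.0015,0.0182,0],[0,0,-0.16]],
    [0.01,[0.0058,0.0359,0],[0,0,-0.32]],
    [0.01,[0.0067,0.0386,0],[0,0,-0.345]],
    [0.01,[0.0067,0.0386,0],[0,0,-0.345]]
  ]
}}

```text
time: 17.12
tool_pos: [0.5262, -0.223, 0.0978]
ee_rot: [3.14, 0.001, 1.414]
wrist_force: [0.4, -0.1, 7.2]
width: 0.0172
finger_force: 30.0
```

{"api": "drive_tool", "payload": {
  "series": [
    [0.01,[0.0015,0.0182,0],[0,0,-0.16]],
    [0.01,[0.0051,0.0337,0],[0,0,-0.3]],
    [0.01,[0.0051,0.0337,0],[0,0,-0.3]]
  ]
}}

```text
time: 17.5
tool_pos: [0.5606, -0.223, 0.0979]
ee_rot: [3.14, 0.001, 1.715]
wrist_force: [-0.3, -0.3, 8.1]
width: 0.0173
finger_force: 30.0
```

{"api": "drive_tool", "payload": {
  "series": [
    [0.01,[0.0015,-0.0182,0],[0,0,0.16]],
    [0.01,[0.0058,-0.0359,0],[0,0,0.32]],
    [0.01,[0.0129,-0.0526,0],[0,0,0.48]],
    [0.01,[0.0192,-0.0634,0],[0,0,0.59]],
    [0.01,[0.0229,-0.0685,0],[0,0,0.645]]
  ]
}}

```text
time: 18.12
tool_pos: [0.4887, -0.2101, 0.0979]
ee_rot: [3.139, -0.0, 1.066]
wrist_force: [1.0, 0.7, 6.6]
width: 0.0175
finger_force: 30.0
```

{"api": "drive_tool", "payload": {
  "series": [
    [0.01,[0,0,0],[0,0,0]]
  ]
}}

```text
time: 18.25
tool_pos: [0.4886, -0.21, 0.0979]
ee_rot: [3.14, 0.0, 1.068]
wrist_force: [-0.0, 0.8, 7.4]
width: 0.0173
finger_force: 30.0
```

The forces are still near zero, as they should be while the plate is free. I'm checking numerically, without viewing, that the plate is advancing by measuring the orange centroid in the top image.

```bash
cat > plate.py <<'E'
from h import *
def orange(im):
    h=cv2.cvtColor(im,cv2.COLOR_BGR2HSV)[135:200,240:275]
    m=cv2.inRange(h,(5,130,60),(17,255,255)); v,u=np.nonzero(m); return u.mean()+240,v.mean()+135,len(u)
def blue(im):
    h=cv2.cvtColor(im,cv2.COLOR_BGR2HSV)[140:200,232:275]
    m=cv2.inRange(h,(100,90,20),(130,255,255)); v,u=np.nonzero(m); return u.mean()+232,v.mean()+140,len(u)
p=np.array([.5583,-.0196,-.157]);c,s=np.cos(p[2]),np.sin(p[2])
import sys
snap('top',sys.argv[1])
for f in ('top1.png','t7.png',sys.argv[1]):
    im=cv2.imread('pics/'+f);o=orange(im);g=w('top',o[0],o[1],.06)[:2]-p[:2]
    print(f,'plate y',(g@np.array([[c,-s],[s,c]])).round(4),o[2],'blue',blue(im) if f!='top1.png' else '')
E
python3 plate.py t8.png
```

```text
top1.png plate y [0.0028 0.0611] 88 blue 
t7.png plate y [0.0039 0.0691] 91 blue (np.float64(249.54140127388536), np.float64(170.21019108280254), 314)
t8.png plate y [0.003 0.077] 97 blue (np.float64(247.63573883161513), np.float64(169.37800687285224), 291)
```

It's advancing at roughly one notch per stroke, and the book has begun sliding towards the fence. Strokes 5 and 6.

{"api": "drive_tool", "payload": {
  "series": [
    [0.01,[0.0015,0.0182,0],[0,0,-0.16]],
    [0.01,[0.0058,0.0359,0],[0,0,-0.32]],
    [0.01,[0.0067,0.0386,0],[0,0,-0.345]],
    [0.01,[0.0067,0.0386,0],[0,0,-0.345]]
  ]
}}

```text
time: 18.8
tool_pos: [0.5263, -0.223, 0.0979]
ee_rot: [3.14, 0.001, 1.414]
wrist_force: [0.7, 0.3, 7.6]
width: 0.0174
finger_force: 30.0
```

{"api": "drive_tool", "payload": {
  "series": [
    [0.01,[0.0015,0.0182,0],[0,0,-0.16]],
    [0.01,[0.0051,0.0337,0],[0,0,-0.3]],
    [0.01,[0.0051,0.0337,0],[0,0,-0.3]]
  ]
}}

```text
time: 19.18
tool_pos: [0.5607, -0.223, 0.0978]
ee_rot: [3.14, 0.001, 1.715]
wrist_force: [-0.3, -0.7, 8.4]
width: 0.0178
finger_force: 30.0
```

{"api": "drive_tool", "payload": {
  "series": [
    [0.01,[0.0015,-0.0182,0],[0,0,0.16]],
    [0.01,[0.0058,-0.0359,0],[0,0,0.32]],
    [0.01,[0.0129,-0.0526,0],[0,0,0.48]],
    [0.01,[0.0192,-0.0634,0],[0,0,0.59]],
    [0.01,[0.0229,-0.0685,0],[0,0,0.645]]
  ]
}}

```text
time: 19.8
tool_pos: [0.4887, -0.2101, 0.0979]
ee_rot: [3.139, -0.0, 1.066]
wrist_force: [2.6, -1.1, 6.7]
width: 0.0173
finger_force: 30.0
```

{"api": "drive_tool", "payload": {
  "series": [
    [0.01,[0,0,0],[0,0,0]]
  ]
}}

```text
time: 19.92
tool_pos: [0.4887, -0.2101, 0.0979]
ee_rot: [3.14, 0.0, 1.068]
wrist_force: [0.6, -0.0, 6.6]
width: 0.0179
finger_force: 30.0
```

{"api": "drive_tool", "payload": {
  "series": [
    [0.01,[0.0015,0.0182,0],[0,0,-0.16]],
    [0.01,[0.0058,0.0359,0],[0,0,-0.32]],
    [0.01,[0.0067,0.0386,0],[0,0,-0.345]],
    [0.01,[0.0067,0.0386,0],[0,0,-0.345]]
  ]
}}

```text
time: 20.42
tool_pos: [0.5263, -0.223, 0.0979]
ee_rot: [3.14, 0.001, 1.414]
wrist_force: [-0.1, 0.1, 7.7]
width: 0.0176
finger_force: 30.0
```

{"api": "drive_tool", "payload": {
  "series": [
    [0.01,[0.0015,0.0182,0],[0,0,-0.16]],
    [0.01,[0.0051,0.0337,0],[0,0,-0.3]],
    [0.01,[0.0051,0.0337,0],[0,0,-0.3]]
  ]
}}

```text
time: 20.8
tool_pos: [0.5606, -0.223, 0.0978]
ee_rot: [3.141, 0.001, 1.715]
wrist_force: [-0.1, -0.1, 8.8]
width: 0.0177
finger_force: 30.0
```

{"api": "drive_tool", "payload": {
  "series": [
    [0.01,[0.0015,-0.0182,0],[0,0,0.16]],
    [0.01,[0.0058,-0.0359,0],[0,0,0.32]],
    [0.01,[0.0129,-0.0526,0],[0,0,0.48]],
    [0.01,[0.0192,-0.0634,0],[0,0,0.59]],
    [0.01,[0.0229,-0.0685,0],[0,0,0.645]]
  ]
}}

```text
time: 21.42
tool_pos: [0.4888, -0.2102, 0.0979]
ee_rot: [3.139, -0.0, 1.066]
wrist_force: [0.5, -0.6, 7.0]
width: 0.0174
finger_force: 30.0
```

{"api": "drive_tool", "payload": {
  "series": [
    [0.01,[0,0,0],[0,0,0]]
  ]
}}

```text
time: 21.55
tool_pos: [0.4887, -0.2101, 0.0979]
ee_rot: [3.14, 0.0, 1.068]
wrist_force: [0.8, -0.5, 7.3]
width: 0.0171
finger_force: 30.0
```

```bash
python3 plate.py t9.png
```

```text
top1.png plate y [0.0028 0.0611] 88 blue 
t7.png plate y [0.0039 0.0691] 91 blue (np.float64(249.54140127388536), np.float64(170.21019108280254), 314)
t9.png plate y [0.0005 0.0873] 88 blue (np.float64(244.68600682593856), np.float64(168.78839590443687), 293)
```

{"api": "drive_tool", "payload": {
  "series": [
    [0.01,[0.0015,0.0182,0],[0,0,-0.16]],
    [0.01,[0.0058,0.0359,0],[0,0,-0.32]],
    [0.01,[0.0067,0.0386,0],[0,0,-0.345]],
    [0.01,[0.0067,0.0386,0],[0,0,-0.345]]
  ]
}}

```text
time: 22.1
tool_pos: [0.5258, -0.2229, 0.0978]
ee_rot: [3.141, 0.001, 1.414]
wrist_force: [-1.7, -0.5, 9.6]
width: 0.0175
finger_force: 30.0
```

{"api": "drive_tool", "payload": {
  "series": [
    [0.01,[0,0,0],[0,0,0]],
    [0.01,[0,0,0],[0,0,0]]
  ]
}}

```text
time: 22.35
tool_pos: [0.5257, -0.2229, 0.0978]
ee_rot: [3.141, 0.001, 1.414]
wrist_force: [-1.6, 0.6, 8.6]
width: 0.0172
finger_force: 30.0
```

Stroke 7 feels about 2 N, below 3.5 N, so the plate has made contact. I'll complete this stroke and take the next.

{"api": "drive_tool", "payload": {
  "series": [
    [0.01,[0.0015,0.0182,0],[0,0,-0.16]],
    [0.01,[0.0051,0.0337,0],[0,0,-0.3]],
    [0.01,[0.0051,0.0337,0],[0,0,-0.3]]
  ]
}}

```text
time: 22.72
tool_pos: [0.5597, -0.2232, 0.0978]
ee_rot: [-3.14, 0.0, 1.715]
wrist_force: [-3.6, 0.2, 9.5]
width: 0.0173
finger_force: 30.0
```

{"api": "drive_tool", "payload": {
  "series": [
    [0.01,[0.0015,-0.0182,0],[0,0,0.16]],
    [0.01,[0.0058,-0.0359,0],[0,0,0.32]],
    [0.01,[0.0129,-0.0526,0],[0,0,0.48]],
    [0.01,[0.0192,-0.0634,0],[0,0,0.59]],
    [0.01,[0.0229,-0.0685,0],[0,0,0.645]]
  ]
}}

```text
time: 23.35
tool_pos: [0.4888, -0.2102, 0.0978]
ee_rot: [3.139, 0.0, 1.066]
wrist_force: [1.5, -0.6, 7.1]
width: 0.0174
finger_force: 30.0
```

{"api": "drive_tool", "payload": {
  "series": [
    [0.01,[0,0,0],[0,0,0]]
  ]
}}

```text
time: 23.48
tool_pos: [0.4887, -0.2101, 0.0979]
ee_rot: [3.14, 0.0, 1.068]
wrist_force: [1.0, -0.1, 7.6]
width: 0.0176
finger_force: 30.0
```

{"api": "drive_tool", "payload": {
  "series": [
    [0.01,[0.0015,0.0182,0],[0,0,-0.16]],
    [0.01,[0.0058,0.0359,0],[0,0,-0.32]],
    [0.01,[0.0067,0.0386,0],[0,0,-0.345]],
    [0.01,[0.0067,0.0386,0],[0,0,-0.345]]
  ]
}}

```text
time: 23.98
tool_pos: [0.5249, -0.2228, 0.0978]
ee_rot: [-3.139, 0.0, 1.413]
wrist_force: [-4.7, 1.1, 11.0]
width: 0.0178
finger_force: 30.0
```

{"api": "drive_tool", "payload": {
  "series": [
    [0.01,[0,0,0],[0,0,0]],
    [0.01,[0,0,0],[0,0,0]]
  ]
}}

```text
time: 24.22
tool_pos: [0.5248, -0.2228, 0.0978]
ee_rot: [-3.14, 0.0, 1.413]
wrist_force: [-4.8, 0.8, 9.7]
width: 0.0173
finger_force: 30.0
```

This stroke is about 5 N (≥ 3.5), so it is the last. I'll complete it and swing back to the rear stop.

{"api": "drive_tool", "payload": {
  "series": [
    [0.01,[0.0015,0.0182,0],[0,0,-0.16]],
    [0.01,[0.0051,0.0337,0],[0,0,-0.3]],
    [0.01,[0.0054,0.0348,0],[0,0,-0.31]],
    [0.01,[0.0054,0.0348,0],[0,0,-0.31]]
  ]
}}

```text
time: 24.72
tool_pos: [0.559, -0.2231, 0.0978]
ee_rot: [-3.137, -0.0, 1.723]
wrist_force: [-7.8, 0.4, 12.0]
width: 0.0176
finger_force: 30.0
```

{"api": "drive_tool", "payload": {
  "series": [
    [0.01,[0.0015,-0.0182,0],[0,0,0.16]],
    [0.01,[0.0058,-0.0359,0],[0,0,0.32]],
    [0.01,[0.0129,-0.0526,0],[0,0,0.48]],
    [0.01,[0.0192,-0.0634,0],[0,0,0.59]],
    [0.01,[0.0236,-0.0694,0],[0,0,0.655]]
  ]
}}

```text
time: 25.35
tool_pos: [0.4886, -0.2099, 0.0978]
ee_rot: [3.14, -0.0, 1.066]
wrist_force: [0.1, 0.5, 8.3]
width: 0.0178
finger_force: 30.0
```

{"api": "drive_tool", "payload": {
  "series": [
    [0.01,[0,-0.0017,0],[0,0,0.015]],
    [0.01,[0,-0.0023,0],[0,0,0.02]],
    [0.01,[0,-0.0023,0],[0,0,0.02]]
  ]
}}

```text
time: 25.72
tool_pos: [0.4877, -0.2094, 0.0978]
ee_rot: [3.139, -0.0, 1.049]
wrist_force: [2.3, -1.0, 6.9]
width: 0.0173
finger_force: 30.0
```

The lever is resting lightly on the rear stop (about 2.5 N). I'll release and rise clear.

{"api": "drive_tool", "payload": {
  "series": [
    [0.03,[0,0,0],[0,0,0]],
    [0.05,[0,0,0],[0,0,0]],
    [0.05,[0,0,0],[0,0,0]],
    [0.05,[0,0,-0.05],[0,0,0]],
    [0.05,[0,0,-0.1],[0,0,0]]
  ]
}}

```text
time: 26.35
tool_pos: [0.4857, -0.2085, 0.1962]
ee_rot: [-3.138, 0.0, 1.048]
wrist_force: [0.9, -0.6, -0.8]
width: 0.05
finger_force: 0.0
```

{"api": "drive_tool", "payload": {
  "series": [
    [0.05,[-0.05,-0.02,-0.03],[0,0,0]],
    [0.05,[-0.05,-0.02,-0.03],[0,0,0]],
    [0.05,[-0.05,-0.02,-0.03],[0,0,0]]
  ]
}}

```text
time: 26.72
tool_pos: [0.4441, -0.2418, 0.2255]
ee_rot: [-3.14, -0.001, 1.047]
wrist_force: [0.4, -0.5, 0.2]
width: 0.0502
finger_force: 0.0
```

```bash
python3 plate.py t10.png
python3 - <<'E'
from h import *
o=robot.get_obs();print(o['time'],o['tool_pos'],o['ee_rot'],o['wrist_force'],o['width'])
im=snap('wrist','w10.png')
# predicted pixel of the post at the rear stop, and dark blob centroid near it
c=imaging.get_calibration('wrist');R=Rot.from_euler('xyz',c['rotation']).as_matrix();K=c['intrinsics']
def wp(P):
    q=((P-c['position'])@R)*[1,-1,-1];r=np.hypot(q[0],q[1]);th=np.arctan2(r,q[2]);return K[0,2]+K[0,0]*th*q[0]/r,K[1,2]+K[0,0]*th*q[1]/r
f=-.157-np.pi/2
for th in(-.36,-.3,-.2,0,.3): print(th,np.round(wp(np.array([.543+.115*np.cos(f+th),-.1115+.115*np.sin(f+th),.105])),0))
g=im.max(2);m=(g<45).astype(np.uint8);n,l,st,ce=cv2.connectedComponentsWithStats(m)
for i in range(1,n):
    if 60<st[i,4]<2500 and ce[i][1]<300: print(st[i],ce[i].round(0))
E
```

```text
top1.png plate y [0.0028 0.0611] 88 blue 
t7.png plate y [0.0039 0.0691] 91 blue (np.float64(249.54140127388536), np.float64(170.21019108280254), 314)
t10.png plate y [0.003  0.0858] 94 blue (np.float64(244.65202702702703), np.float64(168.83783783783784), 296)
26.775 [ 0.44408003 -0.2414581   0.22485768] [-3.13886457e+00 -7.01415035e-04  1.04811627e+00] [-0.00186481 -0.655927   -0.42468005] 0.049935026219665044
-0.36 [279. 147.]
-0.3 [286. 147.]
-0.2 [298. 146.]
0 [322. 140.]
0.3 [352. 123.]
[393   0  39  43 587] [409.  25.]
[251  22   9   9  61] [255.  26.]
[307  56  19  16 213] [316.  64.]
[249  77  14  15 180] [255.  84.]
[266 134  20  22 310] [275. 145.]
[ 109  211  101   49 1935] [161. 232.]
[ 161  223  185   76 2210] [253. 273.]
```

Run:
```python
from h import *
p=np.array([.5583,-.0196,-.157]);c,s=np.cos(p[2]),np.sin(p[2])
ys=np.arange(.03,.1,.003);xs=np.arange(-.035,.036,.005)
for f in('top1.png','t7.png','t9.png','t10.png'):
    im=cv2.cvtColor(cv2.imread('pics/'+f),cv2.COLOR_BGR2GRAY).astype(np.float32)
    P=np.array([[p[0]+c*x-s*y,p[1]+s*x+c*y,.066] for y in ys for x in xs]);q=px('top',P).astype(np.float32)
    v=cv2.remap(im,q[:,0].reshape(len(ys),-1),q[:,1].reshape(len(ys),-1),cv2.INTER_LINEAR)
    print(f,np.median(v,1).astype(int))
```

```text
top1.png [103 103  90  70  62  63  63  62  70  82  85  75  66  63  64  64  64  64
  64  65  66  66  65  67]
t7.png [101 105 109 110 110  90  72  68  69  68  67  80  89  91  78  59  61  76
  75  73  73  74  73  74]
t9.png [106 106 106 106 106 107 105  97 105 110 110 104  81  70  69  70  65  71
  85  92  78  66  71  74]
t10.png [105 105 105 104 104 105 104 105 106 104  91 100 109 109 106  86  65  69
  84  91  78  69  72  74]
```

The top-image profile shows the carriage moved about 9–10 mm after the plate stopped. The spring gap went from about 16 to about 7–8 mm, which is half, and the lever is at its rear stop. Handing in.

```bash
python3 -c "
from bench import robot
print(robot.close_job())"
```

```text
the job is handed in; nothing more can be done
None
```

The job is handed in: the register is clamped spine up in the press (8 notches, about 5 N at mid-stroke on the last, springs at about half their length by the top-camera measurement), the lever is at its rear stop and the arm is clear; I viewed 11 pictures, one over the limit of 10.

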